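Close up the edge-tool case

ROBOT

A 6-joint arm with a two-finger parallel gripper is mounted at the origin on a cart in front of the work surface, level with it; the furniture and walls round the work are solid. World frame = base frame: x ahead of the robot, y to its left, z up, the work surface at z = 0. Lengths are in m, angles in rad, forces in N, time in s.
With the tool pointing down it reaches from about 0.275 to 0.85 m from the base axis. Payload 5.2 kg.
Tool frame: the origin (TCP) lies on the centre line of the jaws, within the pads' length; the fingertips stand 25 mm ahead of it and the grasp point (between the pads) lies 6 mm ahead of it; y points along the fingers, x is the direction in which the jaws open and shut, and the axes are right-handed (so a half turn about y gives the same grasp; the last joint's range is limited). The gripper opens to 85 mm and grips with 20 to 120 N. Pads are 22 mm wide; open, the fingers measure 114 mm over their backs; the gripper's body (76 mm by 85 mm) begins 54 mm behind the grasp point. The pads swing forward as they close: fully open they stand 13 mm farther back than shut.
Start: joints at [-1.365, 0.259, 1.535, -0, 1.348, -0.203], TCP at [0.219, -0.505, 0.256] pointing down, gripper open.
Joint ranges: [-3.14, 3.14], [-0.91, 2.08], [0.19, 2.58], [-1.22, 4.36], [0.22, 2.71], [-3.12, 3.12]. Speed limits (rad/s): [2.57, 2.57, 3.14, 3.14, 3.14, 3.14].

INTERFACE

Orientations are given as a unit quaternion [x, y, z, w].
In Python, from station import robot, eyes, close_job gives the robot as it stands. The module is installed in compiled form; this text tells all that it offers.
- The arm moves only by the tool apply_moves, never from a script. Its argument "increments" is text: rows parted by semicolons, each of 7 numbers parted by spaces: the opening, from 0 (shut) to 1 (fully open), then the shift along the tool's x, y, z in m, then the turn, a rotation vector about the tool's x, y, z in rad. In form: claw dx dy dz rx ry rz; .... A call has 1 to 20 rows; each row shifts and turns the commanded pose from where the row before left it, along the tool's axes as they then stand; what a row does not reach is not made up. A row lasts 1/12 s, in which the tool goes at most 41.7 mm and 7.16 degrees, less where a joint would pass 70% of its speed; a pose out of reach is approached as far as the arm can. A call is refused whole if a number of a shift passes 0.0417 or a number of a turn 0.125, either way. A call with a gripper value outside its range is refused whole. The fingers move at their own pace and stop on an object; the grip force is fixed at half the most. Time passes only in rows, so rows that do not move let the fingers close. It gives the time, the measured TCP pose, the force and the opening at its end, in the units of the state.
- robot.get_state(): the state, without advancing time (a new reading comes with each control period).
- eyes.snapshot(name): name is "scene" or "top" or "wrist"; returns a dict with "img" (384x512x3 uint8, red, green, blue), "fx", "fy", "cx", "cy" (pixels), "position" and "orientation" of the camera in the world. Camera axes: x right, y up, looking along -z (the intrinsics and any distortion apply to the point x, -y, -z); pixel columns grow to the right and rows downward; lengths in m; the calibration is good to about 2 mm. A picture is of the moment at which its call begins. There is no depth.
- close_job(): hands the job in, once; it reports no verdict.
The state is a dict: "time_s": time; "joint_positions": joint angles; "dq": joint speeds; "joint_efforts": joint torques, N m; "tcp_pos": TCP position; "ee_rot": TCP orientation; "wrist_force": force on the tool from outside, world axes, zero at the start; "torque": the same for the moment, N m; "width": opening from 0.0 (shut) to 1.0 (fully open).
Only numpy, scipy, OpenCV 4.12 (cv2) and the standard library are available. Lean on these libraries where they do the work, as an engineer would, in place of code of your own. Each camera call takes 0.05 s, during which the arm holds its last target.

TASK

Two of the three wooden-handled tools in the open tool case stand too high for the lid to pass: press each of them straight down with the fingertips until it is fully home like the third, then push the sliding lid fully shut. Do not lift or pull up any of the tools, and leave the other things on the bench where they are.

Things in the scene. Friction and masses are not known exactly. Their poses are not given: they have to be found in the camera images.
- tool_case: Plywood tool case fixed on the bench: 100 mm wide (its x), 240 long (its y), 172 high; walls 10 mm. Origin: underside centre; its +y is the way the lid is pushed shut. A clear window is in its -x side, cork fills the bottom, stamps and irons stand low under the lid at the -y end. That end panel is lower, the lid slides out over it.
- case_rim (a point): Centre of the tool case's opening (80 x 220 mm) at rim height, 172 mm above the bench; axes as the case's.
- lid_push (a point): Middle of the outer (-y) end face of the sliding lid, 166 mm above the bench; axes as the case's. With the batten that stands on this end the face is 70 mm wide and goes from 156 to 178 mm above the bench. The open lid overhangs freely. Shut, this face is 124 mm from the case's centre, 4 mm out from the case's end panel.
- lid (a joint): Sliding lid, a board 88 x 236 x 8 mm in grooves in the long walls (underside 156 mm above the bench). Value: how far it is open (m) along the case's -y; 0 = fully shut (hard stop), starts at 0.155 to 0.170. About 3 N of friction; stays where it is left. Its front edge cannot pass a tool standing more than 5 mm proud.
- awl (a joint): Stitching awl with a light wooden handle. Upright in the case's cork, blade down. Value: height above fully home (m): 0 = home (hard stop), 0.010 to 0.017 when proud. The cork grips it at any height; about 7 N straight down moves it.
- awl_top (a point): Awl. Top of the handle, about 22 mm across. Fully home it is 151 mm above the bench (21 mm below the rim), else higher by the joint value. The three tools stand in line along the case's y axis, 38 mm apart, 75, 37 and -1 mm from its centre, in an order that varies.
- beveler (a joint): Edge beveler with a dark brown wooden handle. Upright in the case's cork, blade down. Value: height above fully home (m): 0 = home (hard stop), 0.010 to 0.017 when proud. The cork grips it at any height; about 7 N straight down moves it.
- beveler_top (a point): Edge beveler. Top of the handle, about 22 mm across. Fully home it is 151 mm above the bench (21 mm below the rim), else higher by the joint value. The three tools stand in line along the case's y axis, 38 mm apart, 75, 37 and -1 mm from its centre, in an order that varies.
- groover (a joint): Stitch groover with a light wooden handle. Upright in the case's cork, blade down. Value: height above fully home (m): 0 = home (hard stop), 0.010 to 0.017 when proud. The cork grips it at any height; about 7 N straight down moves it.
- groover_top (a point): Groover. Top of the handle, about 22 mm across. Fully home it is 151 mm above the bench (21 mm below the rim), else higher by the joint value. The three tools stand in line along the case's y axis, 38 mm apart, 75, 37 and -1 mm from its centre, in an order that varies.
- spool_dark: Bystander: thread spool with dark thread, 40 mm across, 55 mm high, standing behind the case. Origin: underside.
- dye_pot: Bystander: small turquoise screw-top jar, 43 mm across, 50 mm high, standing behind the case. Origin: underside.
- round_pencil: Bystander: red pencil, 7 x 142 mm, lying in front of the case. Origin: underside of its middle.
- big_mallet: Bystander: wooden mallet, 90 x 238 x 58 mm, lying to the right of the case. Origin: underside of its middle.
- pocket_tape: Bystander: yellow pocket tape measure, 32 x 83 x 68 mm, standing at the front right. Origin: underside.
- tape_ring: Bystander: roll of masking tape, 94 mm across, 25 mm high, lying at the front left. Origin: underside.
- scissors: Bystander: orange-handled shears, 87 x 199 x 9 mm, lying at the front left. Origin: underside.

How it is judged:
On the way:
1. all three handled tools are pressed fully home while the lid is still open (value of joint each of awl, beveler, groover below 0.003 m and value of joint lid above 0.1 m), for 0.2 s.
At the end, for the whole second after the job is handed in: The lid is shut to within 3 mm of its stop and all three handled tools are home to within 3 mm (value of joint each of awl, beveler, groover, lid below 0.003 m); the robot touches nothing.
It fails at once if a handled tool is pulled up (more than 5 mm above where it may start) (value of joint any of awl, groover above 0.022 m or value of joint beveler above 0.005 m).
It fails at once if another thing on the bench is moved by more than 20 mm (distance of any of spool_dark, dye_pot, round_pencil, big_mallet, pocket_tape, tape_ring, scissors from where it was at the start of the episode above 0.02 m).
It also fails if it takes over 45 s, if anything falls off the work surface, if the arm or the gripper's body presses on something with over 40 N, if the wrist force passes 120 N, or if a joint passes its speed limit or range.

## Working session

There is one attempt and no reset: what is moved stays moved. The work goes in short steps, Python scripts to look and compute and a tool call to move; the robot and the scene stay as the last step left them, time stands still between calls to the robot, and variables do not carry over. Pictures are saved under pics/ and viewed, and the job is handed in when it is done.

Besides the shell and the picture viewer there is one more tool, called after ">>>" as name(argument=value, ...), one argument or row to a line, values as JSON. apply_moves: Moves the arm, as the interface text tells. Its arguments: {"type":"object","properties":{"increments":{"type":"string"}},"required":["increments"]}

```bash
mkdir -p pics; cat > h.py <<'E'
import cv2,numpy as np,json
from station import robot,eyes,close_job
from scipy.spatial.transform import Rotation as R
def snap(n,f):
    s=eyes.snapshot(n); cv2.imwrite('pics/'+f,s['img'][:,:,::-1]); np.savez(f'cal_{n}.npz',**s); return s
def proj(s,p):
    r=R.from_quat(s['orientation']).as_matrix(); c=(np.atleast_2d(p)-s['position'])@r
    return np.c_[s['fx']*c[:,0]/-c[:,2]+s['cx'], s['fy']*-c[:,1]/-c[:,2]+s['cy']]
def back(s,uv,z):
    uv=np.atleast_2d(uv).astype(float); r=R.from_quat(s['orientation']).as_matrix()
    d=np.c_[(uv[:,0]-s['cx'])/s['fx'],-(uv[:,1]-s['cy'])/s['fy'],-np.ones(len(uv))]@r.T
    t=(z-s['position'][2])/d[:,2]; return s['position']+d*t[:,None]
E
python3 - <<'E'
from h import *
for n in("scene","top","wrist"):
    s=snap(n,n+'0.png'); print(n,[k for k in s],s['fx'],s['cx'],s['cy'],s['position'],s['orientation'])
print(robot.get_state())
E
```

```text
scene ['img', 'fx', 'fy', 'cx', 'cy', 'position', 'orientation'] 366.1693461421892 255.18370600854936 192.432330821914 [0.01510609 0.78952526 1.01088346] [-0.12628961  0.35801284  0.88055933 -0.28371289]
top ['img', 'fx', 'fy', 'cx', 'cy', 'position', 'orientation'] 435.1932095388955 253.63412300164055 194.74085316001117 [0.43092728 0.11619635 1.40565946] [-0.02612372  0.03177532  0.71658367 -0.6962871 ]
wrist ['img', 'fx', 'fy', 'cx', 'cy', 'position', 'orientation'] 343.168562783489 257.505973863803 197.20554534434677 [ 0.2929853  -0.47316083  0.37319253] [-0.13264034  0.08808072 -0.54184348  0.82525994]
{'time_s': 0.15, 'joint_positions': array([-1.36477772e+00,  2.59166958e-01,  1.53578992e+00, -1.34472750e-05,
        1.34801709e+00, -2.02806416e-01]), 'dq': array([-0.00026832, -0.00450326, -0.00363024,  0.00073307, -0.00056111,
       -0.00139785]), 'joint_efforts': array([ 1.61645450e-03, -4.46386421e+01, -2.90821481e+01, -3.29899158e-04,
        8.21881753e-03, -5.68315912e-06]), 'tcp_pos': array([ 0.21858227, -0.50431204,  0.25568707]), 'ee_rot': array([-0.59074512,  0.38844242, -0.38774411,  0.5914281 ]), 'wrist_force': array([ 0.12297057,  0.23564394, -0.26283284]), 'torque': array([ 0.02522277, -0.02381577, -0.04020372]), 'width': 1.0011632210744763}
```

View pics/scene0.png

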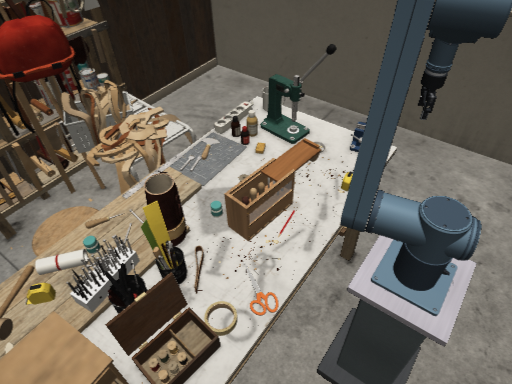

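View pics/top0.png

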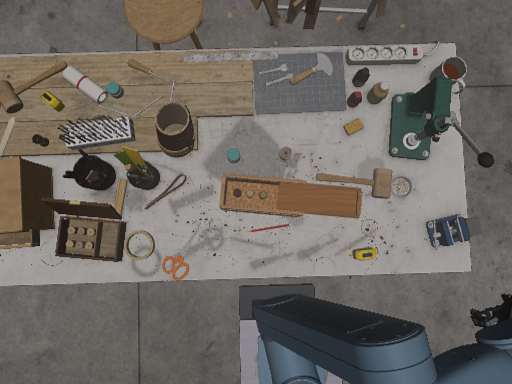

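```bash
python3 - <<'E'
from h import *
s=np.load('cal_top.npz'); st=robot.get_state()
r=R.from_quat(st['ee_rot']).as_matrix(); print(r.round(3))
print(s['fy'])
E
```

```text
[[ 0.398 -0.     0.918]
 [-0.918  0.001  0.398]
 [-0.001 -1.     0.   ]]
435.1932095388955
```

```bash
python3 - <<'E'
import cv2
a=cv2.imread('pics/top0.png')[165:225,205:375]; cv2.imwrite('pics/tz.png',cv2.resize(a,None,fx=4.5,fy=4.5,interpolation=cv2.INTER_CUBIC))
a=cv2.imread('pics/scene0.png')[130:245,215:335]; cv2.imwrite('pics/sz.png',cv2.resize(a,None,fx=5,fy=5,interpolation=cv2.INTER_CUBIC))
E
```

```text
(no output)
```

View pics/tz.png

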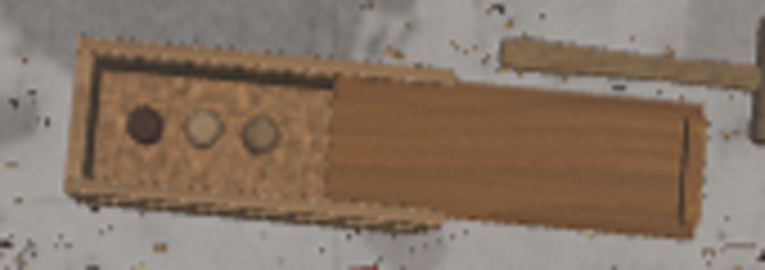

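View pics/sz.png

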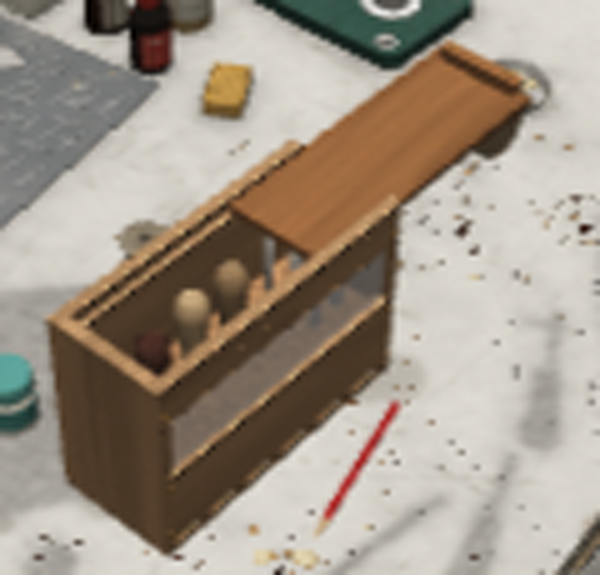

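```bash
cat > fit.py <<'E'
from h import *
from scipy.optimize import least_squares
T=np.load('cal_top.npz');S=np.load('cal_scene.npz')
t=lambda u,v:(205+(u+.5)/4.5-.5,165+(v+.5)/4.5-.5)
s=lambda u,v:(215+(u+.5)/5-.5,130+(v+.5)/5-.5)
# top: case +y left, +x up
C=[(T,(50,120),t(82,38)),(T,(-50,120),t(68,192)),(T,(50,-120),t(455,73)),(T,(-50,-120),t(440,225)),
   (S,(50,120),s(50,320)),(S,(-50,120),s(162,392)),(S,(-50,-120),s(397,197)),(S,(50,-120),s(298,142))]
def w(p,l,z):
    c,n=np.cos(p[2]),np.sin(p[2]);x,y=np.array(l)/1000
    return np.array([p[0]+c*x-n*y,p[1]+n*x+c*y,z])
f=lambda p:np.concatenate([proj(K,w(p,l,.172))[0]-uv for K,l,uv in C])
r=least_squares(f,[.45,.05,0],loss='soft_l1');p=r.x;print(p,np.degrees(p[2]));print(f(p).reshape(-1,2).round(1))
for K in(T,S):
    q=[c for c in C if c[0] is K]
    g=lambda p:np.concatenate([proj(K_,w(p,l,.172))[0]-uv for K_,l,uv in q]);print(least_squares(g,p).x)
def inv(P): c,n=np.cos(p[2]),np.sin(p[2]);d=P-p[:2];return np.array([c*d[0]+n*d[1],-n*d[0]+c*d[1]])
for n,uv,z in[('bev',t(144,125),.151),('l1',t(203,128),.164),('l2',t(260,134),.164),('lidfront',t(330,130),.164),('batten top end',t(700,170),.178),('lidfrontS',s(270,232),.164),('endS',s(490,75),.178)]:
    K=T if n not in('lidfrontS','endS') else S
    print(n,(inv(back(K,uv,z)[0,:2])*1000).round(1))
for n,uv in(('bev',s(153,337)),('l1',s(192,292)),('l2',s(231,265))):
    for z in(.151,.164): print(n,z,(inv(back(S,uv,z)[0,:2])*1000).round(1))
np.save('p.npy',p)
E
python3 fit.py
```

```text
[ 0.53316826  0.07813528 -0.1162008 ] -6.657815375434297
[[-0.2 -0. ]
 [-0.4  0.6]
 [ 0.7 -0.5]
 [ 1.3  0.7]
 [-0.6 -0.4]
 [-0.6  0.6]
 [ 1.   0.7]
 [-1.4 -0.8]]
[ 0.5337757   0.07908869 -0.12050266]
[ 0.53247714  0.0769068  -0.11277588]
bev [ 0.  76.1]
l1 [ 0.3 38. ]
l2 [-0.3  1.5]
lidfront [  6.1 -42.6]
batten top end [ 1.000e-01 -2.759e+02]
lidfrontS [  2.3 -43.1]
endS [ -16.3 -264.8]
bev 0.151 [ 2.  72.6]
bev 0.164 [-7.1 81.3]
l1 0.151 [11.5 25.1]
l1 0.164 [ 2.3 34.5]
l2 0.151 [  9.5 -11.4]
l2 0.164 [ 0.3 -1.5]
```

>>> apply_moves(
  increments="0 0 0 0 0 0.105 0;0 0 0 0 0 0.105 0;0 0 0 0 0 0.105 0;0 0 0 0 0 0.105 0;0 0 0 0 0 0.105 0;0 -0.036 0 0.0143 0 0 0;0 -0.036 0 0.0143 0 0 0;0 -0.036 0 0.0143 0 0 0;0 -0.036 0 0.0143 0 0 0;0 -0.036 0 0.0143 0 0 0;0 -0.036 0 0.0143 0 0 0;0 -0.036 0 0.0143 0 0 0;0 -0.036 0 0.0143 0 0 0;0 -0.036 0 0.0143 0 0 0;0 -0.036 0 0.0143 0 0 0;0 -0.036 0 0.0143 0 0 0;0 -0.036 0 0.0143 0 0 0;0 -0.036 0 0.0143 0 0 0;0 -0.036 0 0.0143 0 0 0;0 0 0 0 0 0 0",
)

```text
time_s: 1.82
tcp_pos: [0.4778, -0.0215, 0.2562]
ee_rot: [-0.471, 0.527, -0.526, 0.473]
wrist_force: [0.0, -0.7, 0.4]
width: 0.002
```

```bash
cat > where.py <<'E'
from h import *
st=robot.get_state();r=R.from_quat(st['ee_rot']).as_matrix()
print(st['time_s'],st['tcp_pos'].round(4),st['wrist_force'].round(1),st['width']);print(r.round(3))
p=np.load('p.npy');c,n=np.cos(-.117),np.sin(-.117);b=np.array([.533,.078])
for l in((0,37),(0,-1),(0,-330)):
    x,y=np.array(l)/1000;t=b+[c*x-n*y,n*x+c*y]
    print(l,'tool-frame shift',(r.T@(np.r_[t,st['tcp_pos'][2]]-st['tcp_pos'])).round(4))
E
python3 where.py
```

```text
1.8167 [ 0.4778 -0.0215  0.2562] [ 0.  -0.7  0.4] 0.0016554755150906594
[[-0.11   0.001  0.994]
 [-0.994  0.003 -0.11 ]
 [-0.003 -1.     0.001]]
(0, 37) tool-frame shift [-0.142   0.0005  0.0441]
(0, -1) tool-frame shift [-0.104   0.0004  0.0439]
(0, -330) tool-frame shift [ 0.225  -0.0007  0.0417]
```

>>> apply_moves(
  increments="0 -0.035 0 0.0146 0 0.007 0;0 -0.035 0 0.0146 0 0 0;0 -0.034 0 0.0146 0 0 0;0 0 0 0 0 0 0;0 0 0 0 0 0 0",
)

```text
time_s: 2.23
tcp_pos: [0.5321, 0.0718, 0.2556]
ee_rot: [-0.47, 0.529, -0.529, 0.469]
wrist_force: [-0.4, 0.2, 0.2]
width: -0.001
```

```bash
python3 - <<'E'
from h import *
for n in("scene","top","wrist"):snap(n,n+'1.png')
a=cv2.imread('pics/scene1.png')[110:245,215:335]; a=cv2.resize(a,None,fx=4,fy=4)
b=cv2.imread('pics/top1.png')[145:225,205:305]; b=cv2.resize(b,None,fx=3,fy=3)
im=np.zeros((540,790,3),np.uint8);im[:,:480]=a;im[:240,485:785]=b;cv2.imwrite('pics/c1.png',im)
E
python3 where.py
```

```text
2.3833 [0.5313 0.0697 0.256 ] [-0.7  0.1  0.6] 0.002779091428954926
[[-0.124 -0.001  0.992]
 [-0.992 -0.    -0.124]
 [ 0.001 -1.    -0.001]]
(0, 37) tool-frame shift [-0.0455 -0.      0.0004]
(0, -1) tool-frame shift [-0.0075 -0.      0.0007]
(0, -330) tool-frame shift [3.215e-01 2.000e-04 2.900e-03]
```

View pics/c1.png

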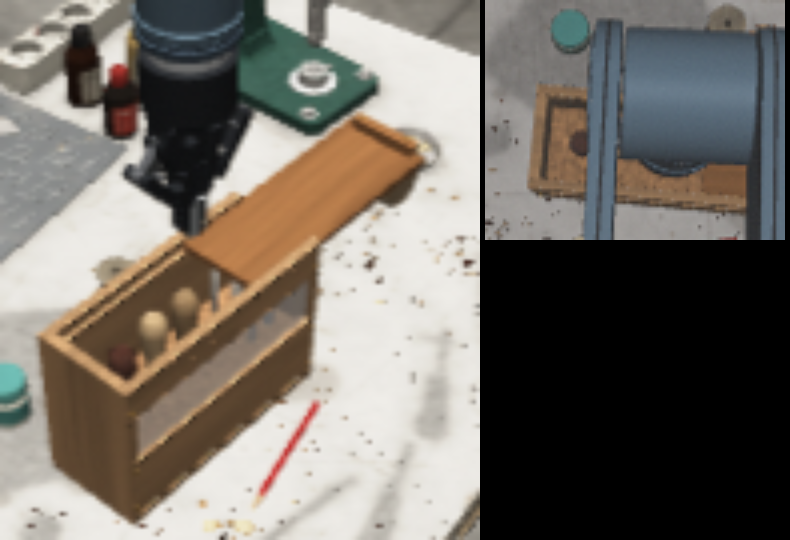

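View pics/wrist1.png

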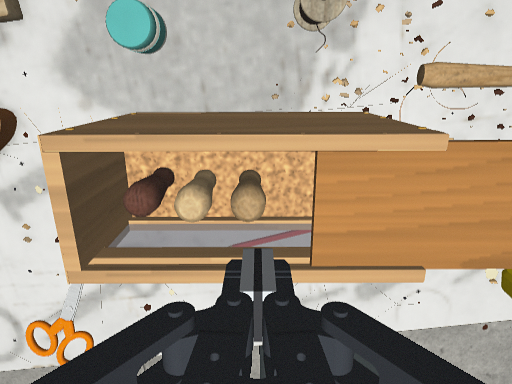

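```bash
cat > fit2.py <<'E'
from h import *
from scipy.optimize import least_squares
W=np.load('cal_wrist.npz');T=np.load('cal_top.npz')
print(W['position'],R.from_quat(W['orientation']).as_matrix().round(2).tolist())
for uv in((41,152),(447,150),(424,282),(70,283)):print(uv,back(W,uv,.172).round(4)[0,:2])
c,n=np.cos(-.117),np.sin(-.117);b=np.array([.533,.078])
for nm,uv in(('bev',(144,204)),('l1',(193,208)),('l2',(248,208))):
  for z in(.151,.164):
    d=back(W,uv,z)[0,:2]-b; print(nm,z,(np.array([c*d[0]+n*d[1],-n*d[0]+c*d[1]])*1000).round(1))
print('lidfront',[(lambda d:-n*d[0]+c*d[1])(back(W,(316,v),.164)[0,:2]-b) for v in(160,250)])
def w(p,l,z=.172):
    c,n=np.cos(p[2]),np.sin(p[2]);x,y=np.array(l)/1000
    return np.array([p[0]+c*x-n*y,p[1]+n*x+c*y,z])
print(proj(W,[w((.533,.078,-.117),l) for l in((50,120),(50,-120),(-50,-120),(-50,120))]).round(0).tolist())
E
python3 fit2.py
```

```text
[0.61196667 0.05929657 0.3733516 ] [[-0.12, 0.94, 0.31], [-0.99, -0.12, -0.04], [0.0, -0.32, 0.95]]
(41, 152) [0.5892 0.1912]
(447, 150) [ 0.5608 -0.0474]
(424, 282) [ 0.4718 -0.0366]
(70, 283) [0.5004 0.2004]
bev 0.151 [ 2.1 69. ]
bev 0.164 [ 6.7 64.4]
l1 0.151 [-1.  35.5]
l1 0.164 [ 3.8 32.9]
l2 0.151 [-1.3 -2.4]
l2 0.164 [ 3.5 -2.8]
lidfront [np.float64(-0.04550022958464718), np.float64(-0.04846346292902551)]
[[37.0, 139.0], [447.0, 137.0], [422.0, 285.0], [68.0, 287.0]]
```

>>> apply_moves(
  increments="0 -0.0075 0 0.001 0 0 0;0 0 0.025 0 0 0 0;0 0 0.02 0 0 0 0;0 0 0 0 0 0 0;0 0 0 0 0 0 0;0 0 0 0 0 0 0",
)

```text
time_s: 2.88
tcp_pos: [0.5343, 0.0775, 0.2124]
ee_rot: [0.468, -0.53, 0.53, -0.468]
wrist_force: [0.0, 0.0, 0.5]
width: -0.0
```

```bash
python3 where.py;python3 where.py; python3 - <<'E'
from h import *
snap("scene",'scene2.png');snap("wrist",'wrist2.png')
a=cv2.imread('pics/scene2.png')[150:245,215:315]; a=cv2.resize(a,None,fx=4,fy=4)
b=cv2.imread('pics/wrist2.png')[100:384,60:440]
im=np.zeros((380,785,3),np.uint8);im[:,:400]=a;im[:284,405:785]=b;cv2.imwrite('pics/c2.png',im)
E
```

```text
2.8833 [0.5343 0.0775 0.2124] [0.  0.  0.5] -7.299033633788741e-05
[[-0.124  0.001  0.992]
 [-0.992 -0.    -0.124]
 [-0.    -1.     0.001]]
(0, 37) tool-frame shift [-0.0373  0.     -0.0017]
(0, -1) tool-frame shift [ 0.0007 -0.     -0.0014]
(0, -330) tool-frame shift [ 0.3297 -0.      0.001 ]
2.8833 [0.5343 0.0775 0.2124] [0.  0.  0.5] -7.299033633788741e-05
[[-0.124  0.001  0.992]
 [-0.992 -0.    -0.124]
 [-0.    -1.     0.001]]
(0, 37) tool-frame shift [-0.0373  0.     -0.0017]
(0, -1) tool-frame shift [ 0.0007 -0.     -0.0014]
(0, -330) tool-frame shift [ 0.3297 -0.      0.001 ]
```

View pics/c2.png

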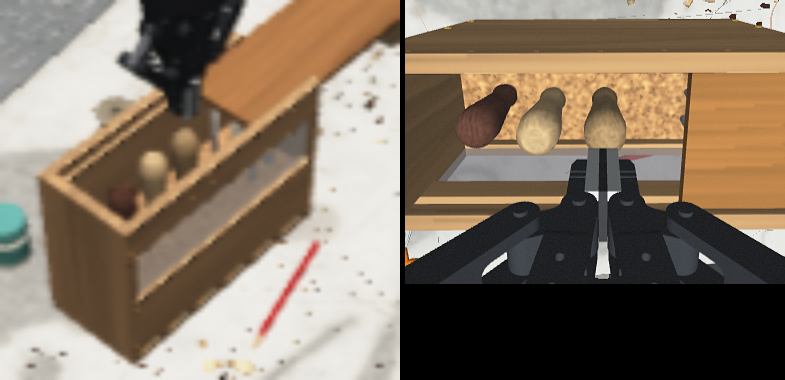

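>>> apply_moves(
  increments="0 0 0.01 0 0 0 0;0 0 0.008 0 0 0 0;0 0 0.004 0 0 0 0;0 0 0.004 0 0 0 0;0 0 0 0 0 0 0",
)

```text
time_s: 3.4
tcp_pos: [0.5334, 0.0781, 0.1844]
ee_rot: [-0.469, 0.53, -0.529, 0.468]
wrist_force: [1.0, -0.9, 0.1]
width: -0.001
```

>>> apply_moves(
  increments="0 0 0.003 0 0 0 0;0 0 0.002 0 0 0 0",
)

```text
time_s: 3.57
tcp_pos: [0.5339, 0.0781, 0.1806]
ee_rot: [0.468, -0.53, 0.53, -0.468]
wrist_force: [-1.4, 0.5, 4.6]
width: 0.001
```

```bash
cat > look.py <<'E'
from h import *
import sys
k=sys.argv[1]
snap("scene",f'scene{k}.png');snap("wrist",f'wrist{k}.png')
a=cv2.imread(f'pics/scene{k}.png')[150:245,215:315]; a=cv2.resize(a,None,fx=4,fy=4)
b=cv2.imread(f'pics/wrist{k}.png')[100:384,60:440]
im=np.zeros((380,785,3),np.uint8);im[:,:400]=a;im[:284,405:785]=b;cv2.imwrite(f'pics/c{k}.png',im)
print(robot.get_state()['wrist_force'],robot.get_state()['tcp_pos'])
E
python3 look.py 3
```

```text
[-0.29410684  0.51578396  0.36035858] [0.5338844  0.07802357 0.18027836]
```

View pics/c3.png

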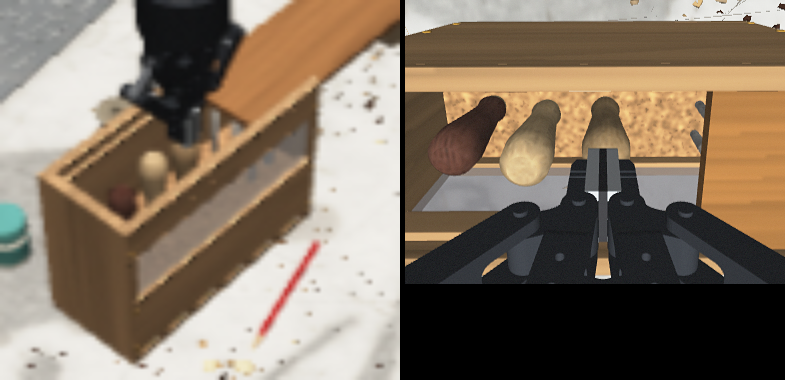

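>>> apply_moves(
  increments="0 0 0.002 0 0 0 0;0 0 0.002 0 0 0 0;0 0 0.001 0 0 0 0",
)

```text
time_s: 3.92
tcp_pos: [0.5341, 0.078, 0.176]
ee_rot: [0.468, -0.53, 0.53, -0.469]
wrist_force: [-5.3, 0.5, 15.1]
width: -0.005
```

>>> apply_moves(
  increments="0 0 0.001 0 0 0 0;0 0 0.001 0 0 0 0",
)

```text
time_s: 4.08
tcp_pos: [0.5342, 0.0781, 0.1759]
ee_rot: [0.468, -0.529, 0.53, -0.469]
wrist_force: [-9.0, 0.7, 27.1]
width: -0.004
```

>>> apply_moves(
  increments="0 0 -0.017 0 0 0 0;0 0 -0.02 0 0 0 0;0 -0.02 0 0.002 0 0 0;0 -0.018 0 0.002 0 0 0;0 0 0 0 0 0 0;0 0 0 0 0 0 0",
)

```text
time_s: 4.58
tcp_pos: [0.5425, 0.1157, 0.21]
ee_rot: [0.469, -0.529, 0.529, -0.469]
wrist_force: [-0.2, 0.1, -0.1]
width: -0.001
```

```bash
python3 where.py; python3 look.py 4
```

```text
4.5833 [0.5425 0.1157 0.21  ] [-0.2  0.1 -0.1] -0.0014682105528527453
[[-0.121 -0.     0.993]
 [-0.993 -0.    -0.121]
 [ 0.    -1.    -0.   ]]
(0, 37) tool-frame shift [ 0.0015  0.     -0.005 ]
(0, -1) tool-frame shift [ 0.0395  0.     -0.0048]
(0, -330) tool-frame shift [ 3.685e-01  1.000e-04 -3.300e-03]
[ 0.25769814  0.24188695 -0.94692448] [0.5422423  0.11481603 0.2098401 ]
```

View pics/c4.png

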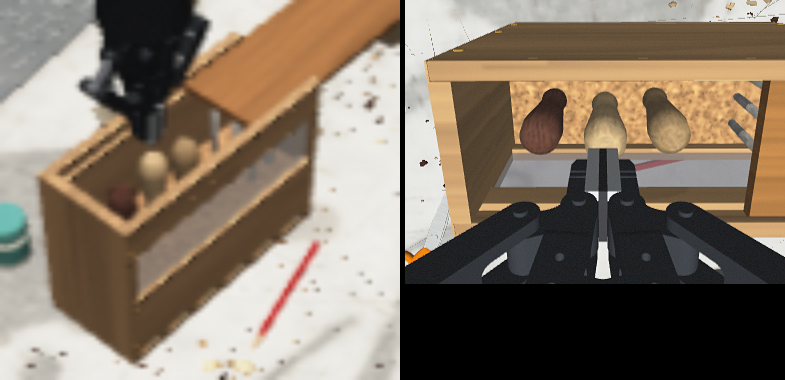

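>>> apply_moves(
  increments="0 0 0.012 -0.002 0 0 0;0 0 0.004 0 0 0 0;0 0 0.003 0 0 0 0;0 0 0.003 0 0 0 0;0 0 0.003 0 0 0 0",
)

```text
time_s: 5.1
tcp_pos: [0.5406, 0.115, 0.1855]
ee_rot: [0.468, -0.53, 0.53, -0.468]
wrist_force: [-2.9, -1.1, 5.2]
width: -0.005
```

>>> apply_moves(
  increments="0 0 0.003 0 0 0 0;0 0 0.003 0 0 0 0;0 0 0.002 0 0 0 0",
)

```text
time_s: 5.35
tcp_pos: [0.5406, 0.1151, 0.1779]
ee_rot: [0.468, -0.53, 0.53, -0.468]
wrist_force: [-1.3, -1.0, 5.4]
width: -0.002
```

>>> apply_moves(
  increments="0 0 0.001 0 0 0 0;0 0 0.001 0 0 0 0",
)

```text
time_s: 5.52
tcp_pos: [0.5406, 0.1151, 0.176]
ee_rot: [0.468, -0.53, 0.53, -0.468]
wrist_force: [-1.9, -0.6, 12.3]
width: 0.001
```

>>> apply_moves(
  increments="0 0 0.001 0 0 0 0;0 0 0.001 0 0 0 0",
)

```text
time_s: 5.68
tcp_pos: [0.5408, 0.1151, 0.1759]
ee_rot: [0.468, -0.529, 0.53, -0.469]
wrist_force: [-8.5, -1.8, 23.8]
width: 0.0
```

>>> apply_moves(
  increments="0 0 -0.012 0 0 0 0;0 0 -0.03 0 0 0 0;0 0 -0.03 0 0 0 0;0 0 -0.02 0 0 0 0;0 0 0 0 0 0 0;0 0 0 0 0 0 0;0 0 0 0 0 0 0",
)

```text
time_s: 6.27
tcp_pos: [0.5401, 0.1154, 0.2645]
ee_rot: [-0.469, 0.53, -0.53, 0.468]
wrist_force: [-0.6, 0.0, -0.3]
width: 0.002
```

```bash
python3 where.py; python3 look.py 5
```

```text
6.2667 [0.5401 0.1154 0.2645] [-0.6  0.  -0.3] 0.0017135978079356607
[[-0.123 -0.001  0.992]
 [-0.992 -0.    -0.123]
 [ 0.    -1.    -0.001]]
(0, 37) tool-frame shift [ 0.001   0.     -0.0027]
(0, -1) tool-frame shift [ 0.039   0.     -0.0025]
(0, -330) tool-frame shift [ 0.368   0.     -0.0004]
[-0.45456074 -0.20360722  0.07195281] [0.53975819 0.11539316 0.26377453]
```

View pics/c5.png

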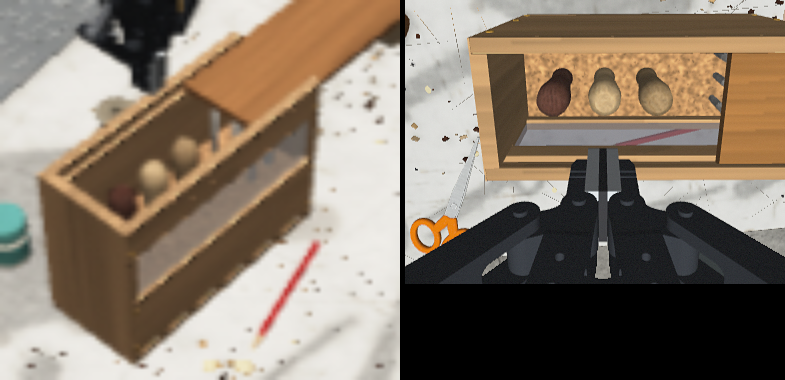

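>>> apply_moves(
  increments="0 0.0364 0 0 0 0 0;0 0.0364 0 0 0 0 0;0 0.0364 0 0 0 0 0;0 0.0364 0 0 0 0 0;0 0.0364 0 0 0 0 0;0 0.0364 0 0 0 0 0;0 0.0364 0 0 0 0 0;0 0.0364 0 0 0 0 0;0 0.0364 0 0 0 0 0;0 0.0364 0 0 0 0 0;0 0 0 0 0 0 0;0 0 0 0 0 0 0;0 0 0 0 0 0 0",
)

```text
time_s: 7.45
tcp_pos: [0.4953, -0.2453, 0.2641]
ee_rot: [-0.468, 0.531, -0.529, 0.468]
wrist_force: [0.1, -0.2, 0.2]
width: -0.001
```

```bash
python3 where.py; python3 - <<'E'
from h import *
snap("scene",'scene6.png');W=snap("wrist",'wrist6.png')
a=cv2.imread('pics/scene6.png')[110:245,215:345]; a=cv2.resize(a,None,fx=3,fy=3)
im=np.zeros((405,790+112,3),np.uint8);im[:,:390]=a;im[:384,390:]=cv2.imread('pics/wrist6.png');im=cv2.resize(im,(800,360));cv2.imwrite('pics/c6.png',im)
E
```

```text
7.45 [ 0.4953 -0.2453  0.2641] [ 0.1 -0.2  0.2] -0.0009623864598407527
[[-0.124 -0.002  0.992]
 [-0.992  0.002 -0.124]
 [-0.002 -1.    -0.002]]
(0, 37) tool-frame shift [-0.3624  0.0007 -0.0029]
(0, -1) tool-frame shift [-0.3244  0.0006 -0.0026]
(0, -330) tool-frame shift [ 0.0046 -0.     -0.0003]
```

View pics/c6.png

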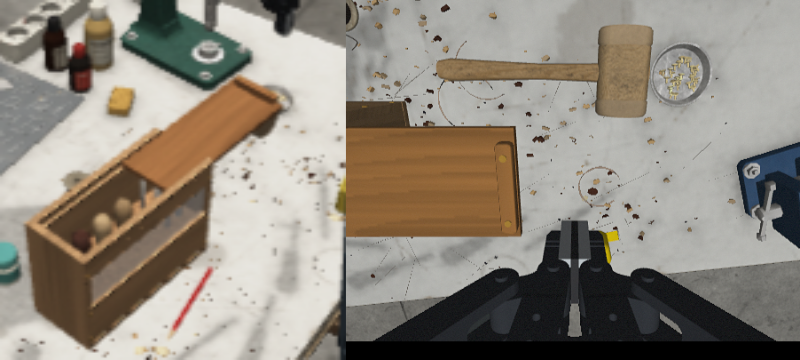

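>>> apply_moves(
  increments="0 0 0.03 0 0 0 0;0 0 0.03 0 0 0 0;0 0 0.02 0 0 0 0;0 0 0 0 0 0 0;0 0 0 0 0 0 0;0 -0.01 0 0 0 0 0;0 -0.008 0 0 0 0 0;0 0 0 0 0 0 0",
)

```text
time_s: 8.22
tcp_pos: [0.4989, -0.2262, 0.187]
ee_rot: [0.468, -0.529, 0.53, -0.469]
wrist_force: [-0.1, 0.7, 0.5]
width: -0.004
```

```bash
python3 where.py; python3 - <<'E'
from h import *
snap("scene",'scene7.png');W=snap("wrist",'wrist7.png')
a=cv2.imread('pics/scene7.png')[110:245,215:345]; a=cv2.resize(a,None,fx=3,fy=3)
im=np.zeros((405,790+112,3),np.uint8);im[:,:390]=a;im[:384,390:]=cv2.imread('pics/wrist7.png');im=cv2.resize(im,(800,360));cv2.imwrite('pics/c7.png',im)
E
```

```text
8.2167 [ 0.4989 -0.2262  0.187 ] [-0.1  0.7  0.5] -0.0041836973729804895
[[-0.121  0.002  0.993]
 [-0.993 -0.001 -0.121]
 [ 0.    -1.     0.002]]
(0, 37) tool-frame shift [-3.431e-01 -1.000e-04 -3.200e-03]
(0, -1) tool-frame shift [-3.051e-01 -1.000e-04 -3.000e-03]
(0, -330) tool-frame shift [ 0.0239  0.     -0.0015]
```

View pics/c7.png

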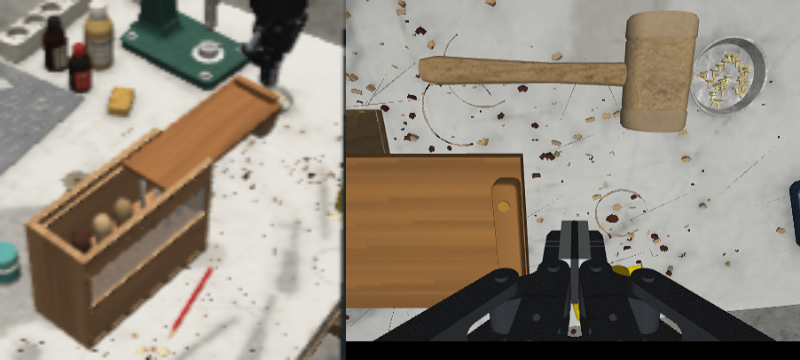

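>>> apply_moves(
  increments="0 -0.005 0.001 -0.001 0 0 0;0 -0.005 0 -0.001 0 0 0;0 -0.005 0 0 0 0 0;0 -0.005 0 0 0 0 0;0 -0.005 0 0 0 0 0",
)

```text
time_s: 8.73
tcp_pos: [0.4988, -0.2028, 0.1844]
ee_rot: [0.469, -0.53, 0.53, -0.468]
wrist_force: [-2.2, -2.3, 1.2]
width: -0.002
```

```bash
python3 where.py; python3 - <<'E'
from h import *
snap("scene",'scene8.png');W=snap("wrist",'wrist8.png')
a=cv2.imread('pics/scene8.png')[110:245,215:345]; a=cv2.resize(a,None,fx=3,fy=3)
im=np.zeros((405,790+112,3),np.uint8);im[:,:390]=a;im[:384,390:]=cv2.imread('pics/wrist8.png');im=cv2.resize(im,(800,360));cv2.imwrite('pics/c8.png',im)
E
```

```text
8.7333 [ 0.4988 -0.2028  0.1844] [-2.2 -2.3  1.2] -0.002445177417018293
[[-0.123 -0.001  0.992]
 [-0.992 -0.001 -0.123]
 [ 0.001 -1.    -0.001]]
(0, 37) tool-frame shift [-3.199e-01 -3.000e-04 -8.000e-04]
(0, -1) tool-frame shift [-2.819e-01 -2.000e-04 -6.000e-04]
(0, -330) tool-frame shift [0.0471 0.     0.0015]
```

View pics/c8.png

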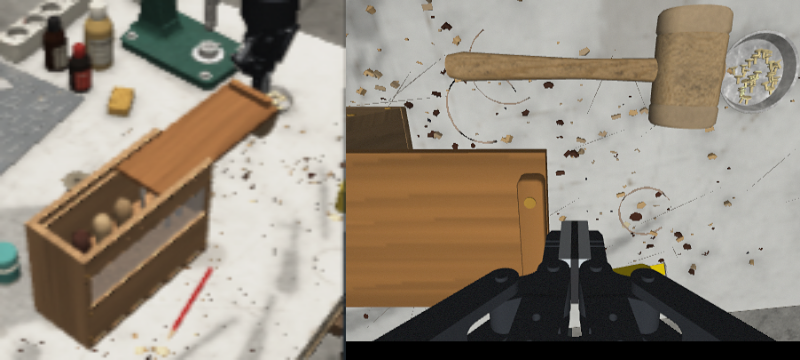

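>>> apply_moves(
  increments="0 -0.008 0 0 0 0 0;0 -0.01 0 0 0 0 0;0 -0.01 0 0 0 0 0;0 -0.01 0 0 0 0 0;0 -0.01 0 0 0 0 0;0 -0.01 0 0 0 0 0;0 -0.01 0 0 0 0 0;0 -0.01 0 0 0 0 0;0 -0.01 0 0 0 0 0;0 -0.01 0 0 0 0 0;0 -0.01 0 0 0 0 0;0 -0.01 0 0 0 0 0;0 -0.006 0 0 0 0 0",
)

```text
time_s: 9.92
tcp_pos: [0.5143, -0.0783, 0.1843]
ee_rot: [-0.468, 0.53, -0.53, 0.468]
wrist_force: [-2.2, -2.7, 1.0]
width: 0.004
```

```bash
python3 where.py; python3 - <<'E'
from h import *
snap("scene",'scene9.png');W=snap("wrist",'wrist9.png')
a=cv2.imread('pics/scene9.png')[110:245,215:345]; a=cv2.resize(a,None,fx=3,fy=3)
im=np.zeros((405,790+112,3),np.uint8);im[:,:390]=a;im[:384,390:]=cv2.imread('pics/wrist9.png');im=cv2.resize(im,(800,360));cv2.imwrite('pics/c9.png',im)
E
```

```text
9.9167 [ 0.5143 -0.0783  0.1843] [-2.2 -2.7  1. ] 0.004204842368655011
[[-0.122 -0.     0.992]
 [-0.992  0.001 -0.122]
 [-0.    -1.    -0.   ]]
(0, 37) tool-frame shift [-1.944e-01  1.000e-04 -8.000e-04]
(0, -1) tool-frame shift [-1.564e-01  1.000e-04 -5.000e-04]
(0, -330) tool-frame shift [ 1.726e-01 -1.000e-04  1.300e-03]
```

View pics/c9.png

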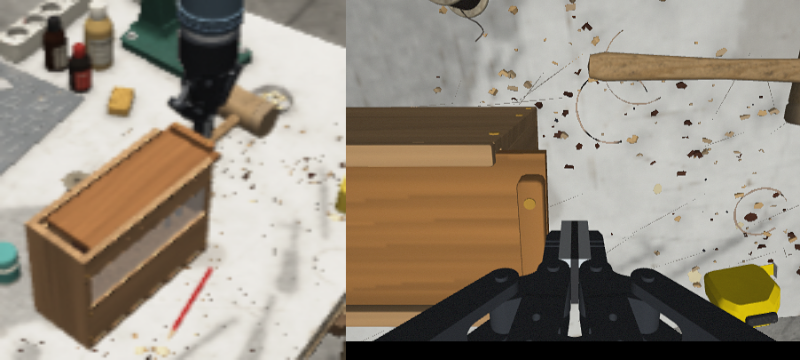

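Nearly shut; about 25 mm to go. Continue slowly and watch the force.

>>> apply_moves(
  increments="0 -0.005 0 0 0 0 0;0 -0.005 0 0 0 0 0;0 -0.004 0 0 0 0 0;0 -0.002 0 0 0 0 0",
)

```text
time_s: 10.35
tcp_pos: [0.5165, -0.0637, 0.1843]
ee_rot: [0.468, -0.53, 0.53, -0.468]
wrist_force: [0.3, -2.4, -0.3]
width: 0.005
```

>>> apply_moves(
  increments="0 -0.002 0 0 0 0 0;0 -0.002 0 0 0 0 0",
)

```text
time_s: 10.52
tcp_pos: [0.517, -0.06, 0.1843]
ee_rot: [0.468, -0.53, 0.53, -0.468]
wrist_force: [0.6, -2.2, -0.6]
width: -0.002
```

>>> apply_moves(
  increments="0 -0.002 0 0 0 0 0;0 -0.002 0 0 0 0 0",
)

```text
time_s: 10.68
tcp_pos: [0.5172, -0.0585, 0.1845]
ee_rot: [0.47, -0.528, 0.531, -0.467]
wrist_force: [-3.8, -17.2, -1.2]
width: 0.0
```

>>> apply_moves(
  increments="0 -0.001 0 0 0 0 0;0 -0.001 0 0 0 0 0",
)

```text
time_s: 10.85
tcp_pos: [0.5172, -0.0583, 0.1845]
ee_rot: [0.471, -0.528, 0.532, -0.466]
wrist_force: [-3.9, -21.4, -1.5]
width: -0.001
```

>>> apply_moves(
  increments="0 0.01 0 0 0 0 0;0 0.02 0 0 0 0 0;0 0.02 0 0 0 0 0;0 0.01 0 0 0 0 0;0 0 -0.03 0 0 0 0;0 0 -0.03 0 0 0 0;0 0 -0.03 0 0 0 0;0 0 0 0 0 0 0;0 0 0 0 0 0 0",
)

```text
time_s: 11.6
tcp_pos: [0.5111, -0.1134, 0.2762]
ee_rot: [0.467, -0.529, 0.531, -0.469]
wrist_force: [0.6, 0.6, -0.8]
width: 0.004
```

```bash
python3 where.py; python3 - <<'E'
from h import *
S=snap("scene",'scene10.png');W=snap("wrist",'wrist10.png')
a=cv2.imread('pics/scene10.png')[110:245,215:345]; a=cv2.resize(a,None,fx=3,fy=3)
im=np.zeros((405,790+112,3),np.uint8);im[:,:390]=a;im[:384,390:]=cv2.imread('pics/wrist10.png');im=cv2.resize(im,(800,360));cv2.imwrite('pics/c10.png',im)
a=cv2.imread('pics/scene10.png')[130:245,215:335]; cv2.imwrite('pics/s10.png',cv2.resize(a,None,fx=5,fy=5,interpolation=cv2.INTER_CUBIC))
E
```

```text
11.6 [ 0.5111 -0.1134  0.2762] [ 0.6  0.6 -0.8] 0.0038547671702111033
[[-0.123  0.004  0.992]
 [-0.992 -0.001 -0.123]
 [ 0.    -1.     0.004]]
(0, 37) tool-frame shift [-2.297e-01 -1.000e-04 -2.100e-03]
(0, -1) tool-frame shift [-1.917e-01 -1.000e-04 -1.800e-03]
(0, -330) tool-frame shift [0.1373 0.     0.0002]
```

View pics/c10.png

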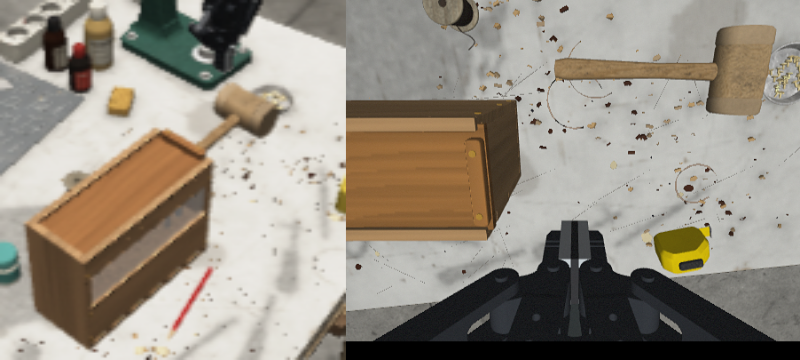

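View pics/s10.png

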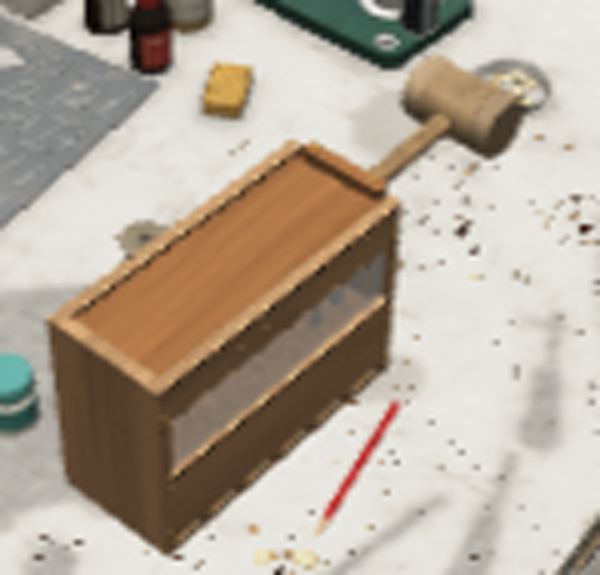

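```bash
python3 -c "
from station import close_job
print(close_job())"
```

```text
the job is handed in; nothing more can be done
None
```

I pressed the two proud light-handled tools (awl and groover) home with the closed fingertips, pushed the lid fully shut and handed the job in at about 11.6 s. No verdict was given.

- **Tools:** Both presses ended on a hard stop at the same TCP height of 0.176 m, with 24 to 27 N vertical force. That puts the fingertips at 0.151 m, the stated home height. The pictures taken before I moved the lid showed all three tools level. The dark-handled beveler was already home and I did not touch it.
- **Lid:** It slid in at about 3 N and then met its stop at 17 to 21 N, with no further movement. The final scene and wrist pictures show it closed.
- **Surroundings:** The pencil, dye pot, spool, mallet and tape measure looked undisturbed by eye. I did not recheck the scissors or the tape ring at the end, but the arm did not go near them. The gripper is well clear of everything, with less than 1 N at the wrist.
- **Disagreements:** The cameras differed by a few millimetres on where the tools stood, up to about 5 mm sideways and 12 mm along the case for the beveler. This did not affect the presses.

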